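# Unlock the medicine box and hold the key turned

### The arm

A 6-joint arm with a two-finger parallel gripper is mounted at the origin on a cart in front of the work surface, level with it; the furniture and walls round the work are solid. World frame = base frame: x ahead of the robot, y to its left, z up, the work surface at z = 0. Lengths are in m, angles in rad, forces in N, time in s.
With the tool pointing down it reaches from about 0.3 to 0.775 m from the base axis. Payload 14.6 kg.
Tool frame: the origin (TCP) lies at the very end of the fingers, on their centre line; the grasp point (between the pads) lies 19 mm behind it; x points along the fingers, z is the direction in which the jaws open and shut, and the axes are right-handed (so a half turn about x gives the same grasp; the last joint's range is limited). The gripper opens to 85 mm and grips with 20 to 120 N. Pads are 22 mm wide; open, the fingers measure 114 mm over their backs; the gripper's body (76 mm by 85 mm) begins 54 mm behind the grasp point. The pads swing forward as they close: fully open they stand 13 mm farther back than shut.
Start: joints at [-1.287, 0.3, 1.521, -0, 1.321, -0.067], TCP at [0.189, -0.516, 0.197] pointing down, gripper open.
Joint ranges: [-3.03, 3.03], [-0.79, 2.21], [0.23, 2.52], [-1.04, 4.18], [0, 3.07], [-2.55, 2.55]. Speed limits (rad/s): [2.22, 2.22, 2.57, 3.14, 3.14, 3.14].

### API

Orientations are given as a rotation vector (axis times angle).
In Python, from plant import bot, snapshot gives the robot as it stands. Calls block until the motion is done:
- bot.movep(position, orientation): joint-space move of the TCP to a pose.
- bot.servo_line(position, rot=None, v=0.15, threshold=None): straight line of the TCP; rot=None keeps the orientation; v is the mean speed in m/s. With threshold (N) it stops when the force on the tool has changed by that much, and returns True; else False.
- bot.movej(angles): joint-space move.
- bot.open_jaws() and bot.gripper_close(): open the fingers fully, or close them until they stop; the grip force is fixed at half the most.
- bot.pause(seconds).
- bot.solve_ik(position, orientation): joint angles nearest the present ones, or None.
- snapshot(name): name is "scene" or "top" or "wrist"; returns a dict with "image" (420x560x3 uint8, red, green, blue), "z_map" (420x560 float32, m along the optical axis (not along the pixel's ray), 0 where there is no reading), "vertical_fov" (degrees; the focal length in pixels is half the picture's height over the tangent of half this angle, whatever the lens; pixels are square), "cx", "cy" (the principal point, pixels), "R" (3x3) and "t" (3): a world point X has camera coordinates R X + t. Camera axes: x right, y down, z forward; pixel columns grow to the right and rows downward; lengths in m; the calibration is good to about 2 mm. The wrist camera is an equidistant fisheye: a pixel r from the principal point sees the ray r / f radians off the axis. A picture is of the moment at which its call begins.
A pose or a line that the arm cannot do raises bot.Unreachable and nothing moves.
- bot.job_done(): hands the job in, once; it reports no verdict.
Readings, each from a call of its own:
- bot.get_time(): time.
- bot.get_joint_pos(): joint angles.
- bot.get_joint_velocities(): joint speeds.
- bot.get_joint_efforts(): joint torques, N m.
- bot.get_eef_pos(): TCP position.
- bot.get_orientation(): TCP orientation.
- bot.get_wrist_force(): force on the tool from outside, world axes, zero at the start.
- bot.get_ft_torque(): the same for the moment, N m.
- bot.get_width(): finger opening in m.
Only numpy, scipy, OpenCV 4.12 (cv2) and the standard library are available. Lean on these libraries where they do the work, as an engineer would, in place of code of your own. Each camera call takes 0.05 s, during which the arm holds its last target.

### The job

Draw the key out of the wooden block, push it fully home in the lock on top of the white medicine box (the pins are stiff, so wiggle it a little if it sticks), and turn it a quarter turn clockwise, seen from above, until it stops. The lock springs back, so finish while still gripping the key and holding it turned and fully home, so that someone else can lift the lid; leave the mug, the salt shaker and the two tins where they are.

Things in the scene. Friction and masses are not known exactly. Their poses are not given: they have to be found in the camera images.
- key: Key upright in the block. Black head 32 (x) x 10 (y) x 38 mm (z); origin: middle of the head's underside (shoulder), z up, x along the broad side. Below it a round neck, 5 mm thick, 12 mm long, then a flat steel bit 14 (x) x 4 mm (y), tip rounded, 34 mm below the shoulder. Grip the head across its 10 mm (y). Same both ways round: a half turn about z makes no difference. 35 g.
- key_block: Wooden block 60 (x) x 110 (y) x 46 mm (z), fixed, origin at the centre of its underside. Two slots from above, 17 (x) x 6.2 mm (y), 40 mm deep, 28 mm either side of the middle along y; the key stands in the one at y = -28 mm with its shoulder on the block's top, the other is empty.
- med_box: White steel box 166 (x) x 226 (y) x 76 mm (z), fixed, origin at the centre of its underside, front to -x. Lock plate 44 x 44 mm, 5 mm proud of the lid, its centre 20 mm behind the middle (+x). In front of it lies a small bolt, moved by the cylinder, in a guide: 20 mm wide, top 91 mm above the worktop, its end 58 mm from the lock's axis when locked, 40 mm when unlocked; no need to touch it.
- keyhole (a point): Centre of the keyhole on the lock plate's face, 81 mm above the worktop; x along its long side, z up. 16.6 (x) x 6.0 mm (y), chamfered 1.5 mm; plate 8 mm thick, keyway below 16.6 x 5.2 mm. Spring pins meet the tip about 15 and 25 mm down and want a push of about 10 to 15 N. Home: the key's shoulder on the plate (its origin here). Only within about 4 mm of home can it turn.
- cylinder (a joint): Turn of the lock cylinder, rad: 0 = locked, keyhole lined up (as it starts), grows clockwise seen from above, stop at 1.55. A spring turns it back, about 0.1 N m at the stop. The blade has about 0.12 rad of play in it, so the key turns a little farther than the cylinder. While turned the key cannot be pulled out.
- mug: Dark mug, 92 x 121 x 94 mm, origin at the centre of its underside; leave it alone.
- salt_shaker: Salt shaker, 44 mm across, 90 mm tall, origin at the centre of its underside; leave it alone.
- tin_beans: Food tin, 75 mm across, 58 mm tall, origin at the centre of its underside; leave it alone.
- tin_tuna: Flat food tin, 86 mm across, 40 mm tall, origin at the centre of its underside; leave it alone.

How it is judged:
On the way, in this order (a step that is already met when the one before it is completed fails the run):
1. the key is fully home in the lock, not yet turned (z of key in the frame of keyhole below 0.004 m and horizontal distance between key and keyhole below 0.005 m and angle between key's own z axis and vertical below 0.15 rad and value of joint cylinder below 0.5 rad), for 0.1 s.
2. the key has turned the cylinder by a quarter turn (value of joint cylinder above 1.25 rad and z of key in the frame of keyhole below 0.004 m), for 0.2 s.
At the end, for the whole second after the job is handed in: The gripper still grips the key (more than 2 N), the key is home (shoulder within 4 mm of the lock plate, within 5 mm of the lock's axis, upright to 0.15 rad) and the cylinder is held turned by more than 1.25 rad of its 1.55 (all of step 2 and horizontal distance between key and keyhole below 0.005 m and angle between key's own z axis and vertical below 0.15 rad and contact force between the fingers and key above 2 N); the arm keeps its last pose, push and grip.
It fails at once if a bystander is moved by more than 2 cm (distance of any of mug, salt_shaker, tin_beans, tin_tuna from where it was at the start of the episode above 0.02 m).
It also fails if it takes over 43 s, if anything falls off the work surface, if the arm or the gripper's body presses on something with over 40 N, if the wrist force passes 120 N, or if a joint passes its speed limit or range.

## Working session

There is one attempt and no reset: what is moved stays moved. The work goes in short steps, each a Python script; the robot and the scene stay as the last script left them, time stands still between calls to the robot, and variables do not carry over. Pictures are saved under pics/ and viewed, and the job is handed in when it is done.

```bash
ls; mkdir -p pics; python3 - <<'E'
from plant import bot, snapshot
import cv2,numpy as np
for n in ["scene","top","wrist"]:
    s=snapshot(n); cv2.imwrite(f"pics/{n}0.png",s["image"][:,:,::-1])
    np.savez(f"pics/{n}0.npz",**s)
    print(n,s["vertical_fov"],s["cx"],s["cy"],np.round(s["R"],3).tolist(),np.round(s["t"],3))
print(bot.get_time(),bot.get_orientation(),bot.get_width())
E
```

```text
pics
scene 46.02143036222081 268.2110139313952 204.2362225418296 [[-0.884, -0.467, 0.004], [-0.184, 0.34, -0.922], [0.429, -0.816, -0.387]] [0.507 0.203 0.708]
top 45.80671503804366 277.1250618324496 217.0365897830269 [[-0.012, -1.0, 0.009], [-0.997, 0.011, -0.071], [0.07, -0.01, -0.997]] [-0.032  0.583  0.887]
wrist 65.70646984690485 287.8243593997686 211.06717849191435 [[0.343, -0.939, -0.001], [-0.888, -0.325, 0.326], [-0.307, -0.111, -0.945]] [-0.549 -0.042  0.381]
0.15 [ 0.94757408  1.35566475 -0.94663295] 0.08535203235728288
```

View pics/scene0.png

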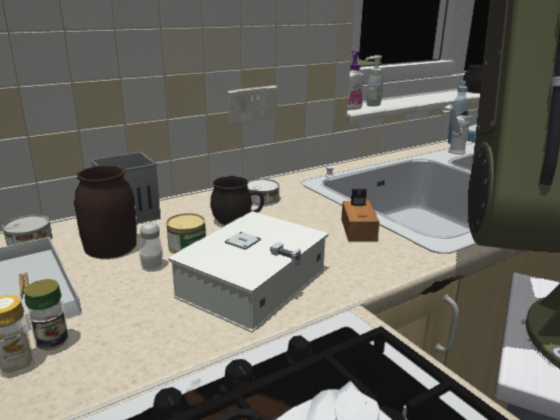

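View pics/top0.png

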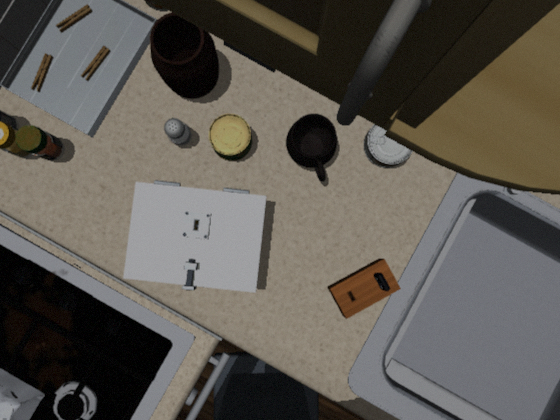

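View pics/wrist0.png

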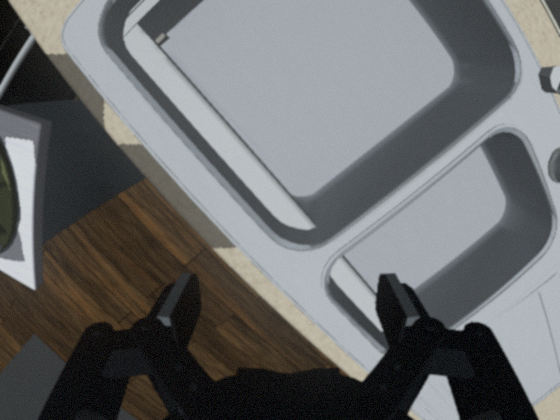

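The top view shows the block at about (365,288), the key head at (382,282), the box at about (196,237), and the keyhole at (196,225). Next I'll measure these.

```bash
cat > h.py <<'E'
import numpy as np,cv2
def K(s):
    return 210/np.tan(np.radians(float(s["vertical_fov"]))/2)
def cam(s): R,t=s["R"],s["t"]; return -R.T@t
def ray(s,u,v,fish=False):
    f=K(s); x,y=u-float(s["cx"]),v-float(s["cy"])
    if fish:
        r=np.hypot(x,y); th=r/f; k=np.sin(th)/max(r,1e-9); d=np.array([x*k,y*k,np.cos(th)])
    else: d=np.array([x/f,y/f,1.])
    return s["R"].T@d
def onplane(s,u,v,z,fish=False):
    c=cam(s); d=ray(s,u,v,fish); return c+d*(z-c[2])/d[2]
def cloud(s):
    f=K(s); v,u=np.mgrid[:420,:560]; z=s["z_map"].astype(float)
    P=np.stack([(u-float(s["cx"]))/f*z,(v-float(s["cy"]))/f*z,z],-1)
    P=(P-s["t"])@s["R"]; P[z<=0]=np.nan; return P
def proj(s,X):
    p=s["R"]@np.asarray(X)+s["t"]; f=K(s); return f*p[0]/p[2]+float(s["cx"]),f*p[1]/p[2]+float(s["cy"])
E
python3 - <<'E'
from h import *
s=dict(np.load("pics/top0.npz")); P=cloud(s); im=s["image"]
np.set_printoptions(precision=4,suppress=True)
print("cam",cam(s))
hsv=cv2.cvtColor(im,cv2.COLOR_RGB2HSV)
for (u,v) in [(382,282),(365,292),(352,297),(196,225),(205,235),(160,240),(312,140),(230,135),(177,130),(388,145),(350,100),(450,100),(375,60),(190,275)]:
    print((u,v),P[v,u],im[v,u],hsv[v,u])
for (a,b,c,d,n) in [(310,240,420,340,"blk"),(120,170,280,300,"box")]:
    cv2.imwrite(f"pics/{n}0.png",cv2.resize(im[b:d,a:c,::-1],None,fx=5 if n=="blk" else 4.5,fy=5 if n=="blk" else 4.5,interpolation=cv2.INTER_CUBIC))
# block top by height
m=((P[...,2]>0.035)&(P[...,2]<0.056)); m[:240]=0;m[335:]=0;m[:,:320]=0;m[:,410:]=0
pts=P[m][:,:2].astype(np.float32); print("blk",cv2.minAreaRect(pts),len(pts))
m=(P[...,2]>0.070)&(P[...,2]<0.1)&(np.indices(m.shape)[1]>330)&(np.indices(m.shape)[1]<410)&(np.indices(m.shape)[0]>240)&(np.indices(m.shape)[0]<330)
pts=P[m].astype(np.float32); print("key",cv2.minAreaRect(pts[:,:2]),pts.mean(0),len(pts))
m=(P[...,2]>0.065)&(P[...,2]<0.085); m[:170]=0;m[310:]=0;m[:,:110]=0;m[:,290:]=0
pts=P[m].astype(np.float32); print("box",cv2.minAreaRect(pts[:,:2]),pts[:,2].mean(),len(pts))
E
```

```text
cam [ 0.5185 -0.029   0.926 ]
(382, 282) [ 0.4662 -0.213   0.0843] [15 15 17] [120  30  17]
(365, 292) [ 0.4467 -0.1909  0.0461] [103  63  35] [ 12 168 103]
(352, 297) [ 0.4357 -0.1724  0.0171] [18 11  5] [ 14 184  18]
(196, 225) [0.5668 0.1026 0.0677] [43 46 42] [53 22 46]
(205, 235) [0.5489 0.0852 0.0813] [ 97 101 105] [105  19 105]
(160, 240) [0.5414 0.1627 0.0754] [159 159 161] [120   3 161]
(312, 140) [ 0.7268 -0.1051  0.0098] [28 23 24] [174  46  28]
(230, 135) [0.7266 0.0441 0.0565] [161 152 102] [ 25  93 161]
(177, 130) [0.7281 0.1316 0.0895] [106 107 105] [ 45   5 107]
(388, 145) [ 0.7106 -0.2412  0.035 ] [146 149 149] [ 90   5 149]
(350, 100) [ 0.5958 -0.0696  0.6764] [28 29 29] [90  9 29]
(450, 100) [ 0.6259 -0.1576  0.5773] [105  91  57] [ 21 117 105]
(375, 60) [ 0.5997 -0.0736  0.7197] [55 55 53] [30  9 55]
(190, 275) [0.4819 0.1098 0.086 ] [56 59 65] [110  35  65]
blk ((0.45263436436653137, -0.19164863228797913), (0.060681141912937164, 0.11028055101633072), 27.790544509887695) 2011Traceback (most recent call last):
  File "<stdin>", line 14, in <module>
cv2.error: OpenCV(4.12.0) /io/opencv/modules/imgproc/src/convhull.cpp:143: error: (-215:Assertion failed) total >= 0 && (depth == CV_32F || depth == CV_32S) in function 'convexHull'
```

```bash
python3 - <<'E'
from h import *
s=dict(np.load("pics/top0.npz")); P=cloud(s); im=s["image"]
def rect(m,n):
    pts=np.ascontiguousarray(P[m][:,:2],np.float32); r=cv2.minAreaRect(pts); print(n,np.round(r[0],4),np.round(r[1],4),round(r[2],2),"box",np.round(cv2.boxPoints(r),4).tolist(),"n",len(pts),"mean",np.round(P[m].mean(0),4))
V,U=np.indices(P.shape[:2]); Z=P[...,2]
reg=(U>320)&(U<410)&(V>240)&(V<335)
rect(reg&(Z>.038)&(Z<.054),"blk"); rect(reg&(Z>.075)&(Z<.095),"key")
reg=(U>110)&(U<290)&(V>170)&(V<310)
rect(reg&(Z>.0725)&(Z<.0785),"box"); rect(reg&(Z>.0795)&(Z<.0835)&(V<250),"plate")
rect(reg&(Z>.0855)&(Z<.1),"bolt")
# dark keyhole pixels
g=cv2.cvtColor(im,cv2.COLOR_RGB2GRAY)
print(g[214:238,182:212])
E
```

```text
blk [ 0.4526 -0.1917] [0.0606 0.1103] 27.64 box [[0.4002000093460083, -0.15680000185966492], [0.4514000117778778, -0.25459998846054077], [0.5049999952316284, -0.226500004529953], [0.4537999927997589, -0.12870000302791595]] n 1991 mean [ 0.452  -0.1889  0.0465]
key [ 0.4658 -0.2161] [0.0315 0.0106] 28.84 box [[0.4494999945163727, -0.2190999984741211], [0.4546000063419342, -0.22840000689029694], [0.4821999967098236, -0.21320000290870667], [0.4771000146865845, -0.20389999449253082]] n 119 mean [ 0.4658 -0.2154  0.0833]
box [0.5472 0.1026] [0.2265 0.1774] 83.18 box [[0.4456999897956848, 0.000699999975040555], [0.6218000054359436, -0.020400000736117363], [0.6486999988555908, 0.2045000046491623], [0.4726000130176544, 0.22550000250339508]] n 10625 mean [0.5465 0.1023 0.0765]
plate [0.5714 0.0992] [0.2234 0.1124] 83.1 box [[0.5022000074386597, -0.004900000058114529], [0.6137999892234802, -0.01850000023841858], [0.6406000256538391, 0.20329999923706055], [0.5289999842643738, 0.2168000042438507]] n 773 mean [0.569  0.1014 0.0812]
bolt [0.5193 0.104 ] [0.0306 0.1241] 86.98 box [[0.45649999380111
[... 2489 characters left out ...]
156 160 159 159 161 158
  164 158 161 161 157 161 158 147 107 113 158 159]
 [151 110  65 104 149 158 158 159 156 156 160 156 158 162 162 157 155 160
  158 158 159 160 157 160 159 147 107 112 160 161]
 [136  69  69  79 124 160 161 159 158 161 158 160 159 157 160 159 159 160
  158 160 159 160 153 144 145 142  99 118 159 160]
 [147 100  64  90 132 163 159 160 159 163 160 157 160 160 159 158 158 157
  157 160 159 154 131 100 112 121  99 138 159 158]
 [158 141 116 137 154 138 154 155 160 160 159 158 159 158 161 163 161 159
  160 158 160 144  94  63  91 108 114 160 161 160]
 [162 163 159 161 149 137 148 156 159 158 159 158 162 155 147 153 147 148
  160 159 160 144 104  78  97 123 115 157 163 157]]
```

View pics/blk0.png

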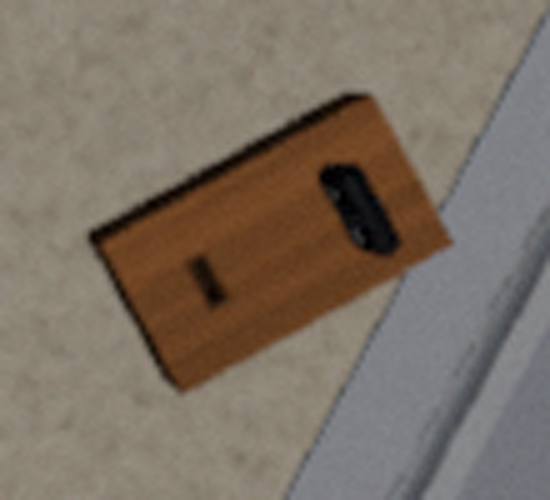

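View pics/box0.png

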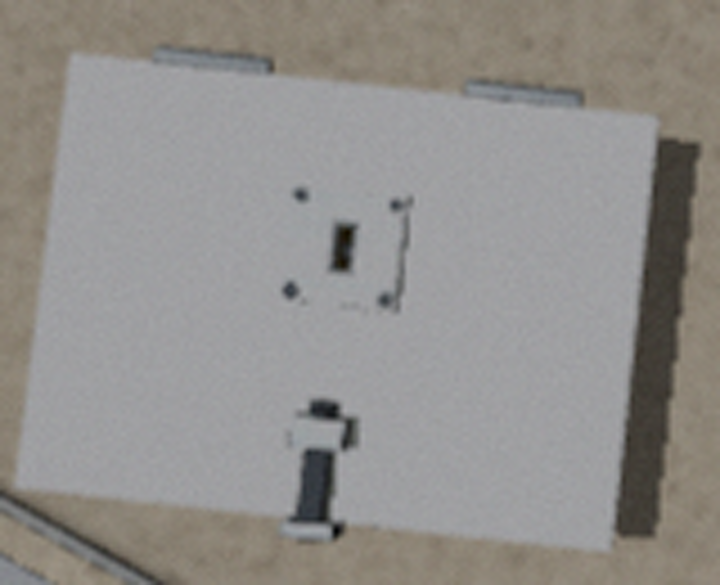

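```bash
python3 - <<'E'
from h import *
s=dict(np.load("pics/top0.npz")); im=s["image"]; g=cv2.cvtColor(im,cv2.COLOR_RGB2GRAY).astype(float)
w=np.clip(150-g,0,None)
def cen(a,b,c,d):
    v,u=np.mgrid[b:d,a:c]; ww=w[b:d,a:c]; return (u*ww).sum()/ww.sum(),(v*ww).sum()/ww.sum()
kh=cen(191,216,202,233); print(kh,onplane(s,*kh,0.081))
sc=[cen(183,210,191,217),cen(205,213,210,217),cen(182,231,187,238),cen(203,234,207,240)]
q=[onplane(s,*c,0.081)[:2] for c in sc]; print(np.round(q,4),np.mean(q,0))
for a,b in [(0,2),(1,3)]: d=q[a]-q[b]; print("yaw x",np.degrees(np.arctan2(d[1],d[0])),np.linalg.norm(d))
for a,b in [(0,1),(2,3)]: d=q[a]-q[b]; print("yaw y-90",np.degrees(np.arctan2(d[1],d[0]))-90,np.linalg.norm(d))
# scene view cross-check
t=dict(np.load("pics/scene0.npz"))
print("scene proj kh",proj(t,onplane(s,*kh,0.081)),"keytop",proj(t,[.4658,-.2161,.084]))
for n,(a,b,c,d) in {"sk":(325,175,395,245),"sl":(215,220,310,265)}.items():
    cv2.imwrite(f"pics/{n}.png",cv2.resize(t["image"][b:d,a:c,::-1],None,fx=8,fy=8,interpolation=cv2.INTER_CUBIC))
from plant import bot
from scipy.spatial.transform import Rotation as Ro
def rv(yaw,flip):
    # tool x down, tool z = y axis of key
    zx=np.array([-np.sin(yaw),np.cos(yaw),0])*(1 if not flip else -1); x=np.array([0,0,-1.]); return Ro.from_matrix(np.c_[x,np.cross(zx,x),zx]).as_rotvec()
for f in (0,1):
    for nm,p,y in [("key",[.4658,-.2161,.053],28.2),("lock",[.567,.1026,.087],-6.8),("turn",[.567,.1026,.087],-6.8-95)]:
        q=bot.solve_ik(p,rv(np.radians(y),f)); print(f,nm,None if q is None else np.round(q,2))
print(np.round(Ro.from_rotvec(bot.get_orientation()).as_matrix(),2))
E
```

```text
(np.float64(195.7603062426384), np.float64(224.5241460541814)) [0.56686344 0.10092473 0.081     ]
[[0.587  0.1167]
 [0.5826 0.0807]
 [0.5508 0.1207]
 [0.5467 0.0852]] [0.56678341 0.10082488]
yaw x -6.264936354358095 0.0363858488606992
yaw x -7.177879692327021 0.03623790411049662
yaw y-90 -6.87782172578045 0.036295184193656155
yaw y-90 -6.643032914650618 0.03571649986918278
scene proj kh (np.float64(243.70555292297203), np.float64(238.77336854093159)) keytop (np.float64(360.2811691594044), np.float64(188.47806469513256))
0 key None
0 lock [ 0.12  0.47  1.56  0.    1.11 -1.34]
0 turn [ 0.12  0.47  1.56 -0.    1.11  0.32]
1 key [-0.51  0.39  1.77  0.    0.98  0.57]
1 lock [ 0.12  0.47  1.56 -0.    1.11  1.8 ]
1 turn None
[[-0.    0.94  0.34]
 [ 0.    0.34 -0.94]
 [-1.    0.   -0.  ]]
```

View pics/sl.png

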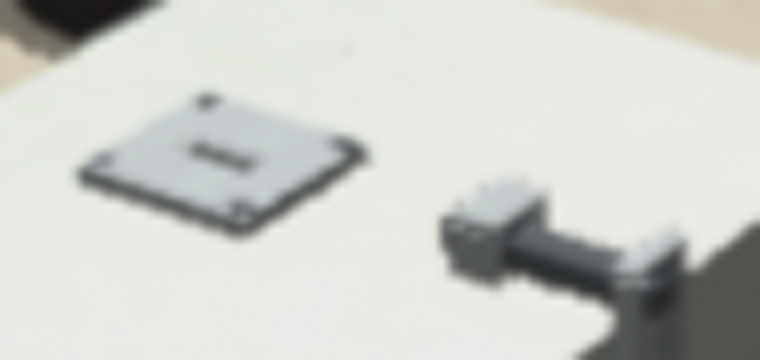

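View pics/sk.png

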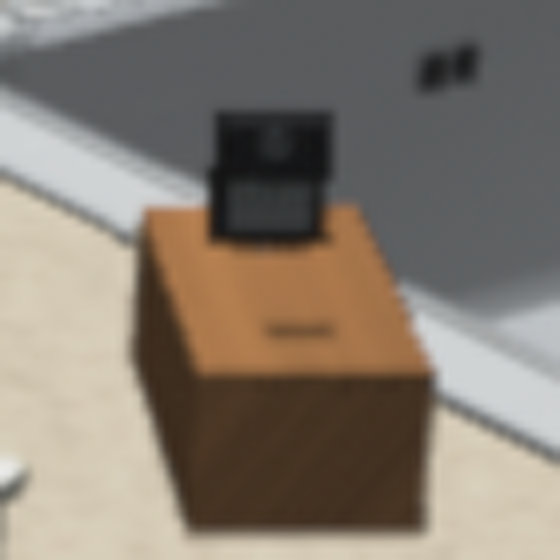

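```bash
cat >> h.py <<'E'
from scipy.spatial.transform import Rotation as Ro
def rv(yaw,flip):
    zx=np.array([-np.sin(yaw),np.cos(yaw),0])*(1 if not flip else -1); x=np.array([0,0,-1.])
    return Ro.from_matrix(np.c_[x,np.cross(zx,x),zx]).as_rotvec()
def projf(s,X):
    p=s["R"]@np.asarray(X)+s["t"]; f=K(s); r=np.hypot(p[0],p[1]); th=np.arctan2(r,p[2]); return f*th*p[0]/r+float(s["cx"]),f*th*p[1]/r+float(s["cy"])
E
python3 - <<'E'
from h import *
from plant import bot,snapshot
bot.movep([.4658,-.2162,.15],rv(np.radians(28.0),1))
s=snapshot("wrist"); np.savez("pics/w1.npz",**s)
cv2.imwrite("pics/w1.png",s["image"][:,:,::-1])
print(bot.get_time(),bot.get_eef_pos(),bot.get_joint_pos(),bot.get_wrist_force())
R=Ro.from_euler('z',28,degrees=True).as_matrix()
for c in [(-16,-5,38),(16,-5,38),(16,5,38),(-16,5,38),(0,0,38)]:
    print(c,np.round(projf(s,np.array([.4658,-.2162,.046])+R@np.array(c)/1000),1))
E
```

```text
1.7167 [ 0.46551981 -0.21709823  0.15010198] [-5.07641169e-01  2.64421910e-01  1.68134876e+00 -9.08680749e-05
  1.19561395e+00  5.75798698e-01] [0.27392427 0.13028243 0.19552753]
(-16, -5, 38) [293.8 229.4]
(16, -5, 38) [294.  191.1]
(16, 5, 38) [281.  191.1]
(-16, 5, 38) [281.4 229.4]
(0, 0, 38) [287.5 210.6]
```

View pics/w1.png

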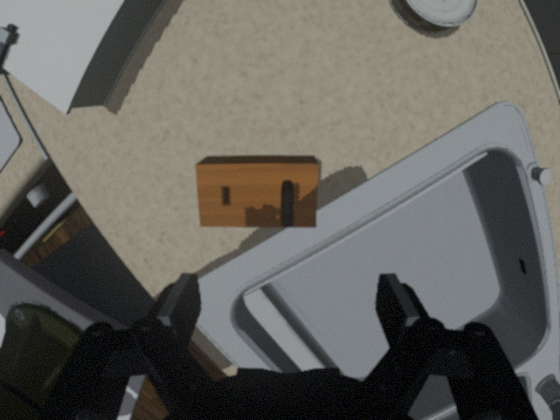

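```bash
python3 - <<'E'
from h import *
s=dict(np.load("pics/w1.npz")); im=s["image"]
cv2.imwrite("pics/w1c.png",cv2.resize(im[145:240,185:335,::-1],None,fx=5,fy=5,interpolation=cv2.INTER_CUBIC))
f=K(s); d=im.max(2); m=((d<50)).astype(np.uint8); m[:170]=0;m[240:]=0;m[:,:272]=0;m[:,305:]=0
n,l,st,c=cv2.connectedComponentsWithStats(m); print(st[1:],c[1:])
from plant import bot
print(bot.get_eef_pos(),bot.get_time())
E
```

```text
[[281 182  13  45 492]] [[287.0203252  204.27642276]]
[ 0.46551981 -0.21709823  0.15010198] 1.7167
```

View pics/w1c.png

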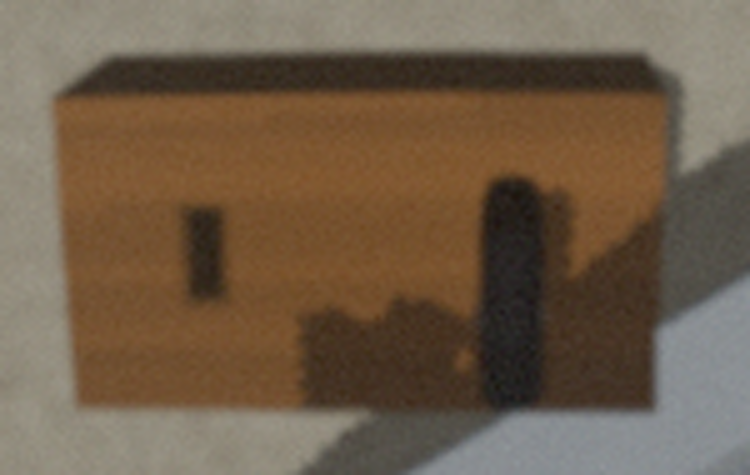

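```bash
python3 - <<'E'
from h import *
from plant import bot,snapshot
bot.pause(0.2)
print(bot.get_eef_pos())
s=snapshot("wrist"); np.savez("pics/w2.npz",**s); im=s["image"]
cv2.imwrite("pics/w2c.png",cv2.resize(im[145:240,185:335,::-1],None,fx=5,fy=5,interpolation=cv2.INTER_CUBIC))
R=Ro.from_euler('z',27.7,degrees=True).as_matrix()
for c in [(-30,-55,46),(30,-55,46),(30,55,46),(-30,55,46)]:
    p=projf(s,np.array([.4526,-.1917,0])+R@np.array(c)/1000); print(c,np.round((np.array(p)-[185,145])*5,1))
R=Ro.from_euler('z',28,degrees=True).as_matrix()
for c in [(-16,-5,38),(16,-5,38),(16,5,38),(-16,5,38),(0,0,38)]:
    p=projf(s,np.array([.4658,-.2162,.046])+R@np.array(c)/1000); print(c,np.round((np.array(p)-[185,145])*5,1))
E
```

```text
[ 0.46561006 -0.21674584  0.15003683]
(-30, -55, 46) [659.2 416.9]
(30, -55, 46) [669.5  99.5]
(30, 55, 46) [ 54.4 102.9]
(-30, 55, 46) [ 79.3 413.2]
(-16, -5, 38) [545.4 423.1]
(16, -5, 38) [546.3 231.5]
(16, 5, 38) [481.7 231.6]
(-16, 5, 38) [483.4 423.2]
(0, 0, 38) [514.2 329.3]
```

View pics/w2c.png

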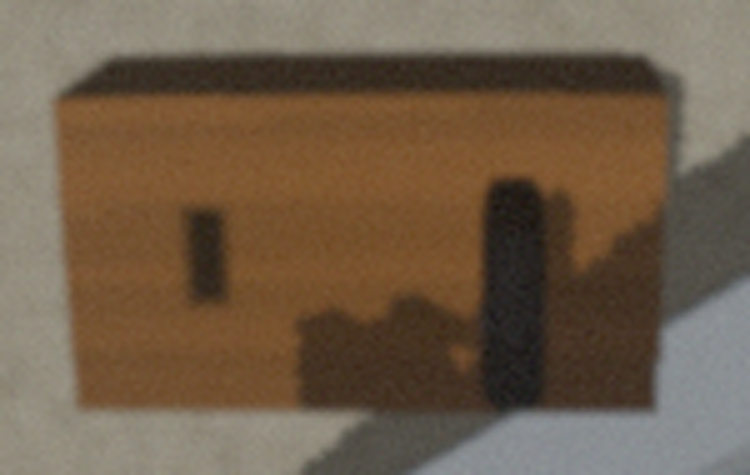

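```bash
python3 - <<'E'
from h import *
from plant import bot,snapshot
print(bot.servo_line([.4660,-.2160,.053],v=0.12,threshold=15), bot.get_eef_pos(),bot.get_time())
bot.gripper_close()
print(bot.get_width(),bot.get_eef_pos(),bot.get_wrist_force(),bot.get_ft_torque(),bot.get_time())
s=snapshot("scene"); cv2.imwrite("pics/s2.png",s["image"][:,:,::-1])
E
```

```text
False [ 0.46638139 -0.21622074  0.05366759] 2.925
0.00016337018867871843 [ 0.46600262 -0.21599059  0.05299592] [-0.4486671   0.64711255 -0.63015246] [0.00432433 0.05198292 0.01410843] 3.6917
```

View pics/s2.png

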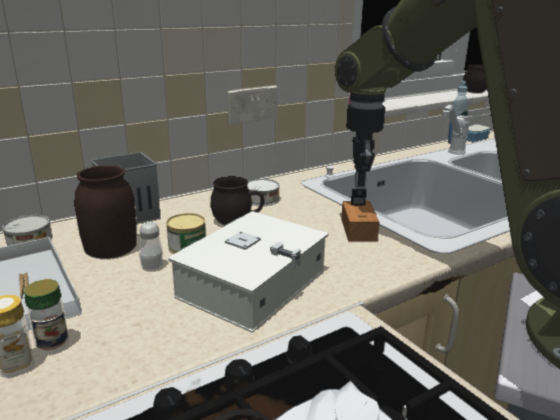

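```bash
python3 - <<'E'
from h import *
from plant import bot,snapshot
a=snapshot("scene")["image"][130:250,310:430,::-1]; s=snapshot("wrist"); b=s["image"][100:400,120:480,::-1]; t=snapshot("top")["image"][230:350,300:440,::-1]
cv2.imwrite("pics/a.png",cv2.resize(a,None,fx=5,fy=5,interpolation=cv2.INTER_CUBIC)); cv2.imwrite("pics/b.png",cv2.resize(b,None,fx=2,fy=2)); cv2.imwrite("pics/t.png",cv2.resize(t,None,fx=5,fy=5,interpolation=cv2.INTER_CUBIC))
print(bot.get_width(),bot.get_eef_pos())
E
```

```text
7.30412324174999e-05 [ 0.4659852  -0.21599442  0.05298365]
```

View pics/a.png

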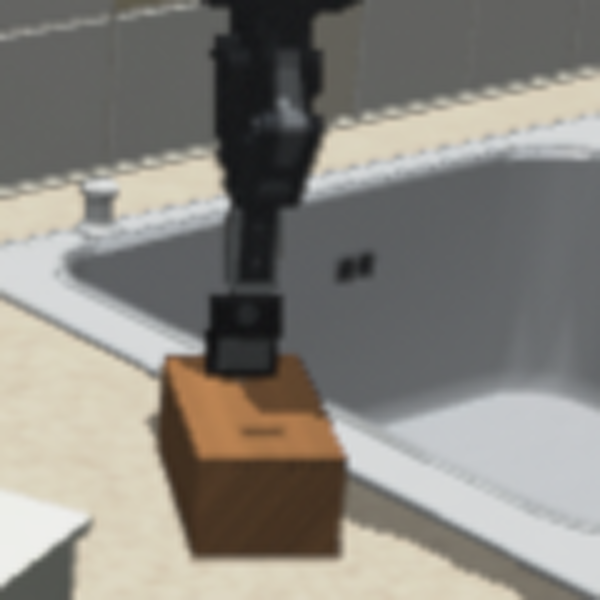

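View pics/b.png

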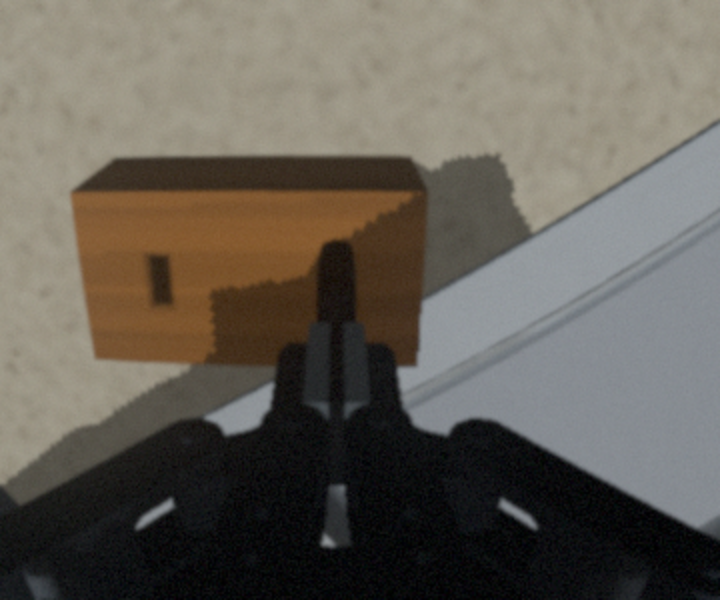

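View pics/t.png

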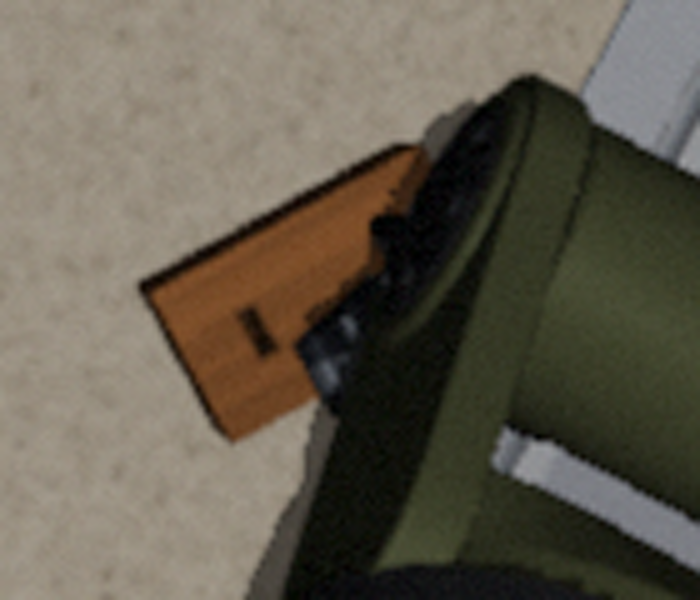

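```bash
python3 - <<'E'
from h import *
from plant import bot,snapshot
np.set_printoptions(precision=3,suppress=True,linewidth=160)
s=snapshot("scene"); P=cloud(s)
for v in range(170,214,2): print(v,s["image"][v,358],P[v,358],P[v,362],P[v,366])
t=snapshot("top");Q=cloud(t)
Z=Q[...,2]
for v in (270,275,280,285,290,295,300): print(v,[tuple(np.round(Q[v,u],3)) for u in range(360,392,5)])
E
```

```text
170 [27 28 29] [ 0.464 -0.182  0.136] [ 0.456 -0.185  0.136] [ 0.449 -0.189  0.136]
172 [43 45 46] [ 0.47  -0.205  0.123] [ 0.46  -0.199  0.127] [ 0.456 -0.214  0.123]
174 [43 45 46] [ 0.471 -0.209  0.118] [ 0.461 -0.202  0.122] [ 0.455 -0.211  0.12 ]
176 [38 39 41] [ 0.468 -0.201  0.116] [ 0.462 -0.208  0.115] [ 0.455 -0.214  0.115]
178 [36 38 39] [ 0.47  -0.207  0.11 ] [ 0.461 -0.205  0.112] [ 0.455 -0.214  0.11 ]
180 [32 32 34] [ 0.467 -0.2    0.108] [ 0.46  -0.205  0.108] [ 0.455 -0.215  0.106]
182 [29 30 31] [ 0.466 -0.198  0.104] [ 0.461 -0.208  0.102] [ 0.552 -0.559 -0.027]
184 [28 30 31] [ 0.467 -0.2    0.099] [ 0.459 -0.203  0.1  ] [ 0.552 -0.56  -0.034]
186 [46 48 49] [ 0.467 -0.201  0.095] [ 0.459 -0.203  0.095] [ 0.554 -0.568 -0.043]
188 [60 62 63] [ 0.468 -0.207  0.088] [ 0.461 -0.212  0.087] [ 0.554 -0.57  -0.049]
190 [28 29 30] [ 0.468 -0.208  0.083] [ 0.46  -0.211  0.083] [ 0.454 -0.218  0.082]
192 [37 39 40] [ 0.468 -0.21   0.077] [ 0.46  -0.213  0.078] [ 0.453 -0.218  0.078]
194 [33 34 35] [ 0.468 -0.21   0.073] [ 0.459 -0.21   0.075] [ 0.452 -0.216  0.074]
196 [21 
[... 3009 characters left out ...]
), np.float64(-0.174), np.float64(0.176)), (np.float64(0.466), np.float64(-0.151), np.float64(0.329)), (np.float64(0.468), np.float64(-0.152), np.float64(0.35)), (np.float64(0.469), np.float64(-0.156), np.float64(0.36)), (np.float64(0.47), np.float64(-0.157), np.float64(0.38))]
300 [(np.float64(0.446), np.float64(-0.159), np.float64(0.179)), (np.float64(0.446), np.float64(-0.165), np.float64(0.183)), (np.float64(0.446), np.float64(-0.172), np.float64(0.186)), (np.float64(0.46), np.float64(-0.151), np.float64(0.328)), (np.float64(0.462), np.float64(-0.152), np.float64(0.35)), (np.float64(0.464), np.float64(-0.153), np.float64(0.37)), (np.float64(0.466), np.float64(-0.155), np.float64(0.387))]
```

```bash
cat >> h.py <<'E'
def cloudf(s):
    f=K(s); v,u=np.mgrid[:420,:560]; x=u-float(s["cx"]);y=v-float(s["cy"]); r=np.hypot(x,y)+1e-9; k=np.tan(r/f)/r
    z=s["z_map"].astype(float); P=np.stack([x*k*z,y*k*z,z],-1); P=(P-s["t"])@s["R"]; P[z<=0]=np.nan; return P
E
python3 - <<'E'
from h import *
from plant import bot,snapshot
np.set_printoptions(precision=3,suppress=True,linewidth=160)
s=dict(np.load("pics/w2.npz")); P=cloudf(s)
for u,v in [(190,282),(186,290),(389,282),(394,290),(165,330),(287,195),(250,200)]: print("w2",u,v,P[v,u])
s=snapshot("wrist"); P=cloudf(s); print(cam(s),bot.get_eef_pos())
for v in range(215,300,5): print(v,[P[v,u].tolist() and np.round(P[v,u],3) for u in (279,288,298)],s["image"][v,279],s["image"][v,288])
E
```

```text
w2 190 282 [ 0.455 -0.174  0.209]
w2 186 290 [ 0.453 -0.174  0.214]
w2 389 282 [ 0.495 -0.251  0.207]
w2 394 290 [ 0.496 -0.251  0.215]
w2 165 330 [ 0.455 -0.173  0.242]
w2 287 195 [ 0.477 -0.209  0.085]
w2 250 200 [ 0.448 -0.187  0.047]
[ 0.54  -0.176  0.23 ] [ 0.466 -0.216  0.053]
215 [array([ 0.48 , -0.202,  0.047]), array([ 0.482, -0.207,  0.046]), array([ 0.485, -0.213,  0.046])] [133  89  50] [131  90  48]
220 [array([ 0.477, -0.204,  0.046]), array([ 0.479, -0.209,  0.047]), array([ 0.482, -0.214,  0.046])] [136  90  48] [66 44 27]
225 [array([ 0.474, -0.205,  0.046]), array([ 0.481, -0.208,  0.059]), array([ 0.479, -0.215,  0.047])] [109  76  43] [24 19 12]
230 [array([ 0.475, -0.205,  0.056]), array([ 0.481, -0.208,  0.066]), array([ 0.476, -0.217,  0.046])] [50 37 18] [34 22 17]
235 [array([ 0.476, -0.205,  0.066]), array([ 0.48 , -0.208,  0.072]), array([ 0.473, -0.219,  0.046])] [43 33 22] [28 13 13]
240 [array([ 0.476, -0.205,  0.074]), array([ 0.48 , -0.208,  0.078]), array([ 0.47 , -0.22 ,  0.046])] [35 25 13] [27 20 18]
245 [array([ 0.477, -0.205,  0.082]), array([ 0.
[... 637 characters left out ...]
.211,  0.099]), array([ 0.478, -0.215,  0.1  ])] [40 43 40] [23 19 22]
275 [array([ 0.473, -0.207,  0.104]), array([ 0.475, -0.211,  0.104]), array([ 0.478, -0.215,  0.105])] [44 41 43] [23 17 14]
280 [array([ 0.473, -0.207,  0.108]), array([ 0.475, -0.211,  0.109]), array([ 0.477, -0.215,  0.108])] [40 45 44] [22 18 17]
285 [array([ 0.473, -0.208,  0.112]), array([ 0.475, -0.211,  0.113]), array([ 0.477, -0.214,  0.112])] [37 40 39] [20 24 21]
290 [array([ 0.473, -0.208,  0.116]), array([ 0.475, -0.211,  0.116]), array([ 0.477, -0.215,  0.116])] [42 44 48] [18 18 19]
295 [array([ 0.473, -0.208,  0.12 ]), array([ 0.475, -0.211,  0.12 ]), array([ 0.477, -0.214,  0.12 ])] [35 37 40] [24 20 18]
```

The width reads 0, so the fingers closed on nothing. Both depth views put the fingertips at z≈0.088–0.092, just above the key head, while the TCP reads 0.053. The real fingertips therefore sit about 36 mm short of the reported TCP along the tool axis; laterally they agree. I'll open, go down by that amount and grip again.

```bash
python3 - <<'E'
from h import *
from plant import bot,snapshot
bot.open_jaws()
print(bot.get_width(),bot.servo_line([.4660,-.2160,.018],v=0.06,threshold=10), bot.get_eef_pos(),bot.get_wrist_force(),bot.get_time())
s=snapshot("wrist"); cv2.imwrite("pics/w3.png",s["image"][:,:,::-1])
s=snapshot("scene"); cv2.imwrite("pics/a3.png",cv2.resize(s["image"][130:250,310:430,::-1],None,fx=5,fy=5,interpolation=cv2.INTER_CUBIC))
E
```

```text
0.08505483769621949 False [ 0.46610906 -0.21606601  0.01809739] [ 0.48227733  0.89685494 -0.08211688] 5.5583
```

View pics/w3.png

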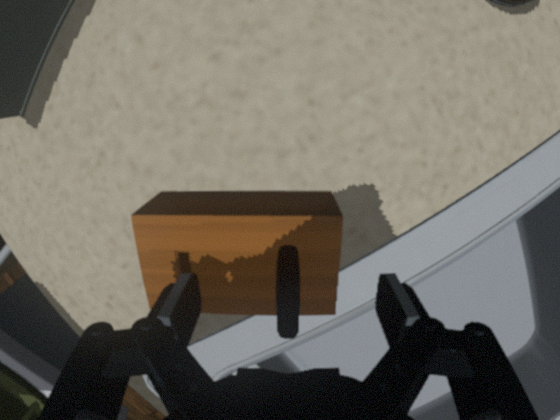

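View pics/a3.png

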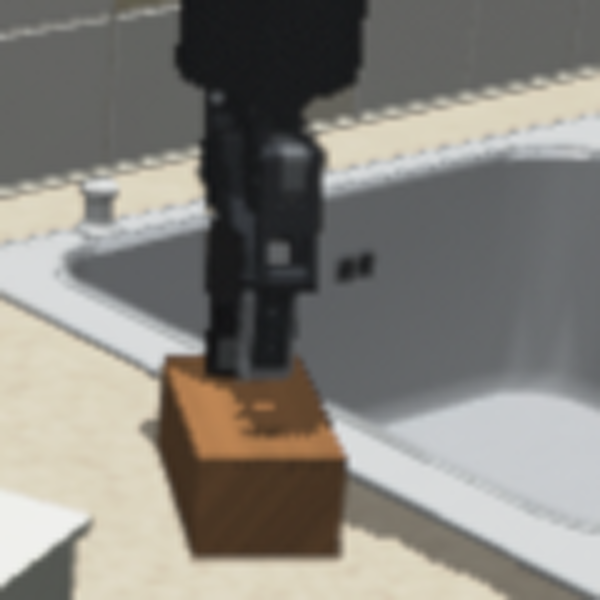

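```bash
python3 - <<'E'
from h import *
from plant import bot,snapshot
bot.gripper_close()
print(bot.get_width(),bot.get_eef_pos(),bot.get_wrist_force(),bot.get_time())
print(bot.servo_line([.4660,-.2160,.090],v=0.08,threshold=25),bot.get_eef_pos(),bot.get_wrist_force(),bot.get_ft_torque(),bot.get_width(),bot.get_time())
s=snapshot("scene"); cv2.imwrite("pics/a4.png",cv2.resize(s["image"][110:250,310:430,::-1],None,fx=4,fy=4,interpolation=cv2.INTER_CUBIC)); np.savez("pics/s4.npz",**s)
s=snapshot("wrist"); cv2.imwrite("pics/w4.png",s["image"][:,:,::-1])
E
```

```text
0.009063751095109046 [ 0.46609874 -0.21606339  0.01814123] [0.17190664 0.14678979 2.66135849] 6.3333
False [ 0.4657219  -0.21585215  0.08946657] [ 0.07202507  0.0696108  -1.61475384] [ 0.03836206 -0.04229989  0.01273816] 0.009112885416759265 7.3833
```

View pics/a4.png

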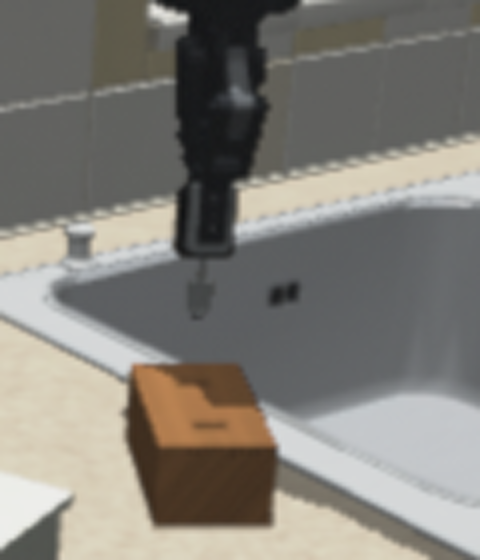

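View pics/w4.png

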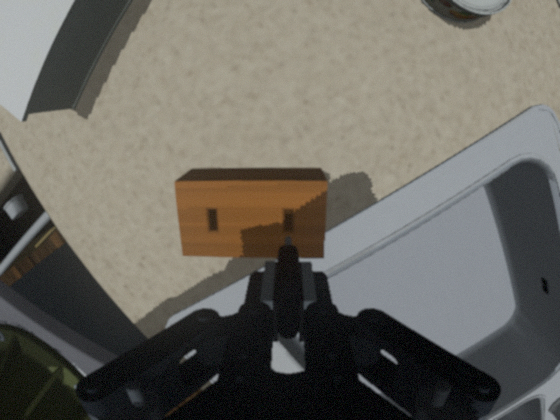

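```bash
python3 - <<'E'
from h import *
from plant import bot,snapshot
r=rv(np.radians(-6.8),0)
bot.servo_line([.4660,-.2160,.130],v=0.15)
bot.movep([.5668,.1009,.130],r)
print(bot.get_joint_pos(),bot.get_eef_pos(),bot.get_time())
bot.servo_line([.5668,.1009,.098],rot=r,v=0.08,threshold=12)
bot.pause(0.2)
print(bot.get_eef_pos(),bot.get_wrist_force(),bot.get_width(),bot.get_time())
for n in ("scene","wrist","top"):
    s=snapshot(n); np.savez(f"pics/{n}5.npz",**s); cv2.imwrite(f"pics/{n}5.png",s["image"][:,:,::-1])
    if n=="scene": cv2.imwrite("pics/a5.png",cv2.resize(s["image"][160:270,190:320,::-1],None,fx=6,fy=5.45,interpolation=cv2.INTER_CUBIC))
    if n=="wrist": cv2.imwrite("pics/b5.png",cv2.resize(s["image"][180:330,200:380,::-1],None,fx=4,fy=4,interpolation=cv2.INTER_CUBIC))
E
```

```text
[ 1.11752311e-01  4.18495672e-01  1.52376044e+00 -9.28591451e-05
  1.19986215e+00 -1.33862417e+00] [0.56671499 0.10040215 0.1296498 ] 9.575
[0.56704903 0.10093679 0.09849417] [-0.359042   -0.28656156  0.11789698] 0.00928102294076911 10.325
```

View pics/a5.png

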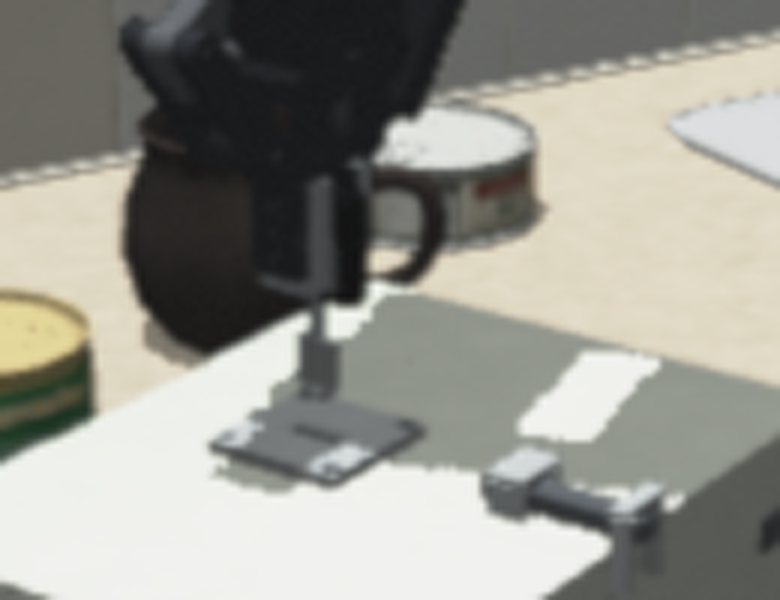

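View pics/b5.png

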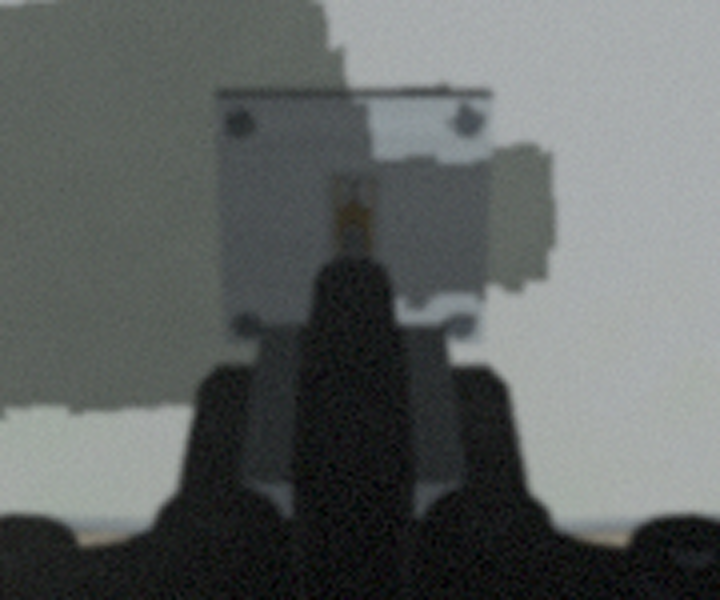

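View pics/top5.png

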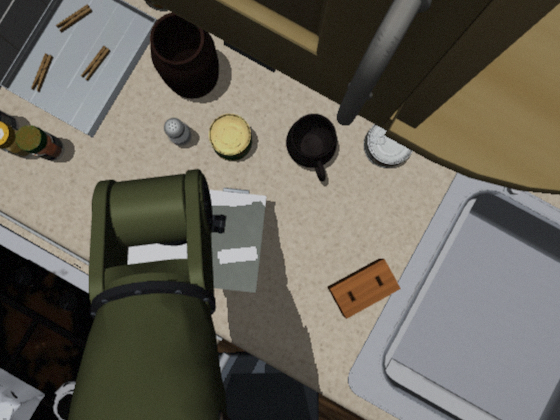

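```bash
python3 - <<'E'
from h import *
from plant import bot,snapshot
r=rv(np.radians(-6.8),0)
h=bot.servo_line([.5668,.1009,.074],rot=r,v=0.03,threshold=10)
print(h,bot.get_eef_pos(),bot.get_wrist_force(),bot.get_ft_torque(),bot.get_width(),bot.get_time())
E
```

```text
False [0.56690378 0.10091106 0.07418739] [-0.24890468 -0.48536779  0.09660815] [ 0.00144011 -0.08986247 -0.03233306] 0.008938469166025406 11.425
```

```bash
python3 - <<'E'
from h import *
from plant import bot,snapshot
r=rv(np.radians(-6.8),0)
for z in (.066,.060,.056,.053):
    h=bot.servo_line([.5668,.1009,z],rot=r,v=0.03,threshold=30)
    print(z,h,bot.get_eef_pos(),bot.get_wrist_force(),bot.get_ft_torque(),bot.get_width(),bot.get_time())
    if h: break
E
```

```text
0.066 False [0.56685543 0.10092775 0.06572129] [ 3.47626766 -0.10192231 -4.46098147] [ 0.11012027 -0.6874229   0.00816735] 0.009531419809453547 11.8417
0.06 False [0.56688068 0.10096131 0.0597335 ] [ 4.17756847  0.69129269 -4.95957884] [ 0.21115402 -0.94679383  0.05120104] 0.009555353984274787 12.1917
0.056 False [0.56697001 0.10093649 0.05585834] [ 5.0947681   1.26488252 -4.35195122] [ 0.2212683  -1.02773627 -0.01548245] 0.009392721284008082 12.475
0.053 False [0.56703205 0.10092693 0.05312852] [3.27728349 0.93069648 0.17314649] [ 0.19392328 -0.64350492 -0.0151882 ] 0.009362724594245997 12.725
```

```bash
python3 - <<'E'
from h import *
from plant import bot,snapshot
s=snapshot("scene"); np.savez("pics/scene6.npz",**s)
cv2.imwrite("pics/a6.png",cv2.resize(s["image"][160:270,190:320,::-1],None,fx=6,fy=5.45,interpolation=cv2.INTER_CUBIC))
s=snapshot("wrist");np.savez("pics/wrist6.npz",**s); cv2.imwrite("pics/b6.png",cv2.resize(s["image"][180:330,200:380,::-1],None,fx=4,fy=4,interpolation=cv2.INTER_CUBIC))
print(bot.get_eef_pos(),bot.get_wrist_force())
E
```

```text
[0.566966   0.10092848 0.05315632] [4.5473671  1.29486717 0.85724481]
```

View pics/a6.png

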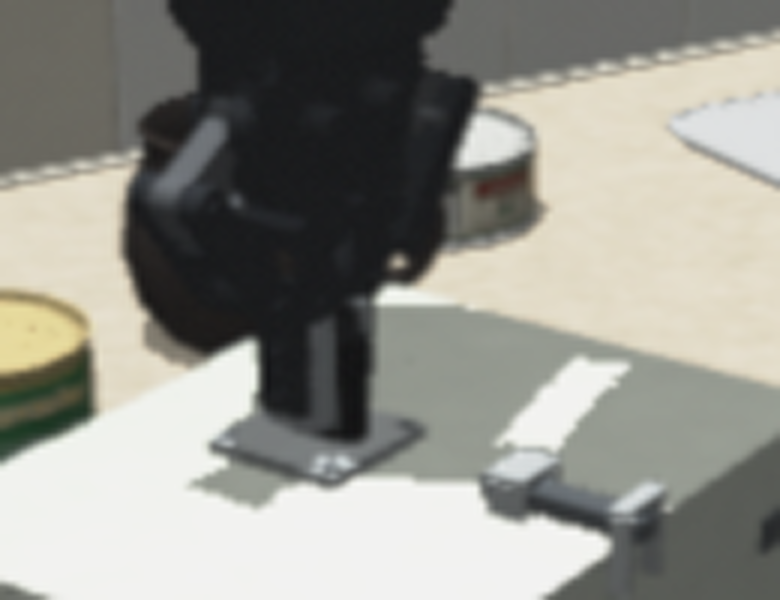

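View pics/b6.png

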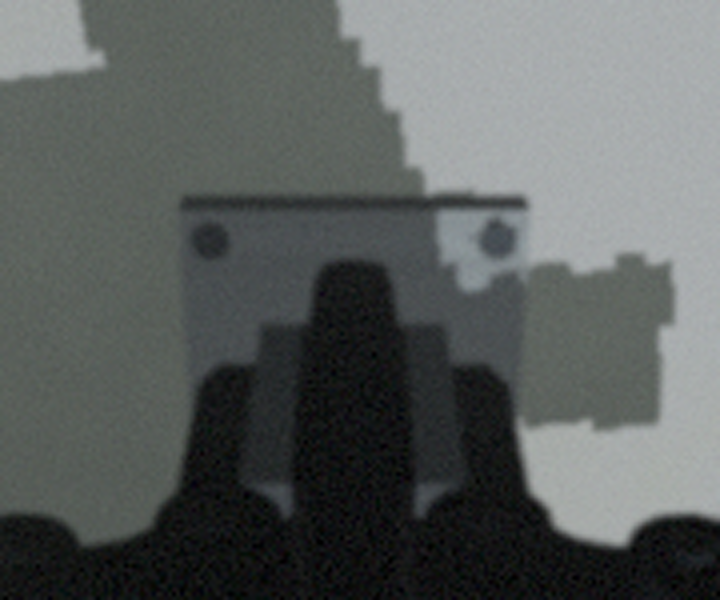

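```bash
python3 - <<'E'
from h import *
from plant import bot,snapshot
r=rv(np.radians(-6.8),0)
for z in (.052,.051,.050,.049,.048):
    h=bot.servo_line([.5668,.1009,z],rot=r,v=0.02,threshold=25)
    bot.pause(0.1)
    print(z,h,bot.get_eef_pos(),bot.get_wrist_force(),bot.get_ft_torque(),bot.get_width(),bot.get_time())
    if h or abs(bot.get_wrist_force()[2])>20: break
E
```

```text
0.052 False [0.56702377 0.10094561 0.05309072] [-0.53515091 -0.35723612 11.0510848 ] [0.00945012 0.17960623 0.03266032] 0.009169607874443667 13.175
0.051 False [0.56710885 0.1009605  0.05301367] [-6.40880378 -1.39375423 22.34762588] [-0.12929384  1.16039492 -0.00864058] 0.009226548630052584 13.525
```

```bash
python3 - <<'E'
from h import *
from plant import bot,snapshot
for a in (15,30,45,60,75,88):
    r=rv(np.radians(-6.8-a),0)
    bot.movep([.5668,.1009,.0512],r)
    f=bot.get_wrist_force()
    y=Ro.from_rotvec(bot.get_orientation()).as_matrix()[:,2]; yaw=np.degrees(np.arctan2(-y[0],y[1]))
    print(a,round(-6.8-yaw,2),np.round(bot.get_eef_pos(),4),np.round(f,1),np.round(bot.get_ft_torque(),3),round(bot.get_width(),4),bot.get_time())
    if np.linalg.norm(f)>60 : break
E
```

```text
15 15.04 [0.5673 0.1009 0.0531] [-3.6 -1.8 19.1] [-0.1    0.728 -0.091] 0.009 13.8833
30 30.04 [0.5673 0.1009 0.0531] [-3.8 -0.5 18.9] [-0.135  0.786 -0.072] 0.0094 14.2417
45 45.04 [0.5672 0.101  0.0531] [-4.9 -1.  19.5] [-0.09   0.86  -0.043] 0.0093 14.6
60 60.03 [0.5672 0.1009 0.0531] [-4.9 -0.7 19.4] [-0.052  0.904 -0.007] 0.0093 14.9583
75 75.04 [0.5672 0.101  0.0531] [-4.5 -0.8 19.8] [-0.049  0.865 -0.003] 0.0091 15.3167
88 88.04 [0.5672 0.1009 0.0531] [-5.1 -0.8 20.1] [-0.066  0.935 -0.104] 0.0091 15.65
```

```bash
python3 - <<'E'
from h import *
from plant import bot,snapshot
for a in (92,95,97,99):
    r=rv(np.radians(-6.8-a),0)
    bot.movep([.5668,.1009,.0512],r); bot.pause(0.15)
    f=bot.get_wrist_force(); T=[bot.get_ft_torque() for _ in range(1)][0]
    y=Ro.from_rotvec(bot.get_orientation()).as_matrix()[:,2]; yaw=np.degrees(np.arctan2(-y[0],y[1]))
    print(a,round(-6.8-yaw,2),np.round(bot.get_eef_pos(),4),np.round(f,1),np.round(T,3),np.round(bot.get_joint_efforts()[5],3),round(bot.get_width(),4),bot.get_time())
    if abs(T[2])>0.6 : break
s=snapshot("scene"); np.savez("pics/scene7.npz",**s)
cv2.imwrite("pics/a7.png",cv2.resize(s["image"][160:270,190:320,::-1],None,fx=6,fy=5.45,interpolation=cv2.INTER_CUBIC))
s=snapshot("wrist");cv2.imwrite("pics/b7.png",s["image"][:,:,::-1])
s=snapshot("top");cv2.imwrite("pics/t7.png",cv2.resize(s["image"][100:310,100:410,::-1],None,fx=2.5,fy=2.5))
E
```

```text
92 92.0 [0.5671 0.101  0.0531] [-5.   0.5 19.4] [-0.054  1.009 -0.022] -0.003 0.0091 16.05
95 94.99 [0.5672 0.101  0.0531] [-5.5 -1.6 19.5] [-0.004  0.994  0.063] 0.038 0.0093 16.45
97 96.99 [0.5671 0.101  0.0531] [-5.1  0.  19.9] [-0.032  1.015  0.094] 0.079 0.0092 16.85
99 98.99 [0.5671 0.101  0.0531] [-5.   0.1 19. ] [-0.056  0.971  0.122] 0.129 0.0095 17.25
```

View pics/a7.png

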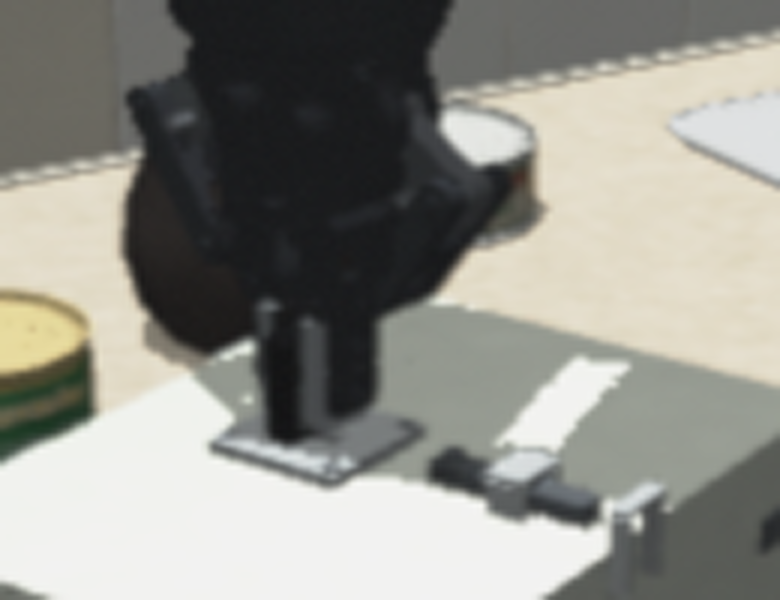

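View pics/b7.png

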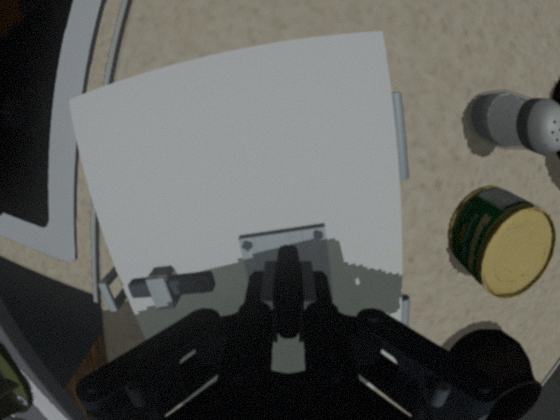

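```bash
python3 - <<'E'
from h import *
k=np.array([.5668,.1009]); a=np.radians(-6.8); ex=np.array([np.cos(a),np.sin(a)]); ey=np.array([-ex[1],ex[0]])
for n in ("scene0","scene7"):
    s=dict(np.load(f"pics/{n}.npz")); P=cloud(s); d=P[...,:2]-k; x=d@ex; y=d@ey
    m=(P[...,2]>.082)&(P[...,2]<.1)&(abs(y)<.014)&(x<-.032)&(x>-.12); print(n,m.sum(),np.sort(x[m])[-6:],np.sort(x[m])[:3])
s=dict(np.load("pics/scene7.npz")); 
for dx in (-.058,-.040): print(dx,[np.round((np.array(proj(s,[*(k+ex*dx),z]))-[190,160])*[6,5.45]) for z in (.085,.091)])
from plant import bot; print(bot.get_width(),bot.get_wrist_force(),bot.get_time())
E
```

```text
scene0 233 [-0.06340551 -0.06278755 -0.0626594  -0.05932997 -0.05925925 -0.05844468] [-0.10969497 -0.10967197 -0.10952258]
scene7 252 [-0.04353987 -0.04327551 -0.04293953 -0.04278585 -0.04060894 -0.04036126] [-0.10832818 -0.10814177 -0.10813088]
-0.058 [array([492., 468.]), array([493., 450.])]
-0.04 [array([438., 452.]), array([438., 434.])]
0.009449037206904015 [-4.30572246 -0.44410964 19.25841731] 17.4
```

```bash
python3 - <<'E'
from plant import bot
bot.pause(0.5); print(bot.get_eef_pos(),bot.get_wrist_force(),bot.get_ft_torque(),bot.get_width(),bot.get_time()); bot.job_done()
E
```

```text
[0.56713097 0.10098412 0.05307455] [-4.36331174 -0.69745344 19.50651267] [-0.04124779  0.9691106   0.117287  ] 0.009461292563306852 17.9
the job is handed in; nothing more can be done
```

I drew the key out of the block, pushed it home in the lock, turned it clockwise and handed the job in at 17.9 s, still gripping, pushing and holding it turned. The interface gives no verdict.

**Last checks:**
- **Home:** the key stopped on solid contact at the height I had predicted for home (TCP reading 0.0531 m). It is pressed down with about 19 N and lies within about 0.5 mm of the measured lock axis.
- **Turned:** the gripper has turned 99°, which takes up the key's play and reaches the stop. The depth image shows the bolt's end moved from 58 mm to about 40 mm from the axis, which is the unlocked position. The cylinder angle itself cannot be read, so this is inferred from the bolt and the gripper.
- **Grip:** the fingers stand 9.5 mm apart on the 10 mm head.
- **Bystanders:** the mug, salt shaker and tins looked untouched in the last pictures. I did not measure their positions again.

**What disagreed or failed:**
- **First grasp:** it closed on nothing, because the real fingertips sit about 36 mm short of the reported TCP along the tool axis. I measured that in the depth views, went lower and gripped again, and nothing was disturbed.
- **Pins:** they read only about 5 N, and briefly with the opposite sign to what I expected, instead of 10 to 15 N. No wiggling was needed.

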